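Load the drive dock and close it up

ROBOT

A 6-joint arm with a two-finger parallel gripper is mounted at the origin on the work surface. World frame = base frame: x ahead of the robot, y to its left, z up, the work surface at z = 0. Lengths are in mm, angles in rad, forces in N, time in s.
With the tool pointing down it reaches from about 375 to 975 mm from the base axis. Payload 3.8 kg.
Tool frame: the origin (TCP) lies at the very end of the fingers, on their centre line; the grasp point (between the pads) lies 19 mm behind it; z points along the fingers, y is the line along which they close (so a half turn about z gives the same grasp; the last joint's range is limited). The gripper opens to 85 mm and grips with 20 to 120 N. Pads are 22 mm wide; open, the fingers measure 114 mm over their backs; the gripper's body (76 mm by 85 mm) begins 54 mm behind the grasp point. The pads swing forward as they close: fully open they stand 13 mm farther back than shut.
Start: joints at [1.083, 0.264, 1.604, -0, 1.274, -0.037], TCP at [294.085, 607.562, 231.28] pointing down, gripper open.
Joint ranges: [-2.63, 2.63], [-0.94, 2.18], [0.31, 2.57], [-1.31, 4.45], [0, 2.66], [-2.55, 2.55]. Speed limits (rad/s): [2.57, 2.57, 3.14, 3.14, 3.14, 3.14].

INTERFACE

Orientations are given as a unit quaternion [x, y, z, w].
In Python, from bench import robot gives the robot as it stands. The module is installed in compiled form; this text tells all that it offers.
- The arm moves only by the tool carry_out, never from a script. Its argument "steps" is a list of rows, each an object with "jaw": the closure, from 0 (fully open) to 1 (shut); "slide": the shift along the tool's x, y, z in m, a list of three; "dr": the turn, a rotation vector about the tool's x, y, z in degrees, a list of three. A call has 1 to 20 rows; each row shifts and turns the commanded pose from where the row before left it, along the tool's axes as they then stand; what a row does not reach is not made up. A row lasts 1/12 s, in which the tool goes at most 41.7 mm and 7.16 degrees, less where a joint would pass 70% of its speed; a pose out of reach is approached as far as the arm can. A call is refused whole if a number of a shift passes 0.0417 or a number of a turn 7.16, either way. A call with a gripper value outside its range is refused whole. The fingers move at their own pace and stop on an object; "force" is the grip in N (left out, the last holds). Time passes only in rows, so rows that do not move let the fingers close. It gives the time, the measured TCP pose, the force, the opening and the grip force at its end, in the units of the state.
- robot.get_obs(): the state, without advancing time (a new reading comes with each control period).
- robot.snapshot(name): name is "scene" or "side" or "wrist"; returns a dict with "image" (480x640x3 uint8, blue, green, red), "fovy" (degrees; the focal length in pixels is half the picture's height over the tangent of half this angle, whatever the lens; pixels are square), "cx", "cy" (the principal point, pixels), "k1" (the pictures are not rectified: a ray, as slopes to the right and down, at radius r is drawn at 1 + k1 r^2 times it, then the intrinsics apply), "rvec" (rotation vector, rad) and "tvec" (3), from world to camera coordinates, as OpenCV has them; the wrist camera has in their place "mount" (4x4, takes a point from camera to tool coordinates, whose origin is the TCP and whose axes are the flange's). Camera axes: x right, y down, z forward; pixel columns grow to the right and rows downward; lengths in mm; the calibration is good to about 2 mm. A picture is of the moment at which its call begins: read the wrist's pose just before it. There is no depth.
- robot.close_job(): hands the job in; it is judged then, once.
The state is a dict: "time": time; "q": joint angles; "joint_velocities": joint speeds; "joint_torque": joint torques, N m; "tool_pos": TCP position; "eef_rot": TCP orientation; "wrist_force": force on the tool from outside, world axes, zero at the start; "moment": the same for the moment, N m; "grip_width": finger opening in mm; "grasp_force": force on a finger pad.
Only numpy, scipy, OpenCV 4.12 (cv2) and the standard library are available. Lean on these libraries where they do the work, as an engineer would, in place of code of your own. Each camera call takes 0.05 s, during which the arm holds its last target. There are 200 camera calls.

TASK

Lay the black drive flat in the dock's open tray, silver label up and with its gold connector end towards the inside of the dock, without dropping it, and let go of it. Then push the tray fully home, after that swing the blue lid fully shut, and last of all swing the yellow clamp lever down flat across the lid. Leave everything else on the bench undisturbed.

Things in the scene. Friction and masses are not known exactly. Their poses are not given: they have to be found in the camera images.
- dock: the drive dock, a grey box with open top and front, fixed to the table: 140 mm long (x), 110 mm wide (y), 46 mm tall. Origin: centre of its underside on the table. Its own +x points from its open front (where the tray comes out) to its back (where the lid is hinged); z up. A steel clamp post, 30 x 16 mm and 50 mm tall, stands on its -y side.
- drive_center (a point): centre (half-way up) of the loose black drive, a rigid slab 96 mm long (x) x 50 mm wide (y) x 15 mm thick (z), about 0.12 kg, lying flat, silver label up. Its +x points to its gold connector end (a gold strip across the top and end face).
- drive_plug (a point): middle of the drive's gold connector end face, 48 mm from its centre along its +x, half-way up
- tray_nest (a point): centre of the floor of the tray's nest, on the floor surface, 16 mm above the table; axes parallel to the dock's (+x into the dock); moves with the tray. Nest: 102 x 55 mm inside, with white walls 8 mm tall and 5 mm thick at its ends and corners; the middle 66 mm of each long side is open, for fingers (the tray floor, 90 mm wide, goes on there).
- tray_front (a point): middle of the outer face of the tray's black front panel, 24 mm above the table; moves with the tray, 70 mm from tray_nest along -x. The panel is 106 mm wide, from 5 to 43 mm above the table.
- tray (a joint): how far the tray is pulled out of the dock along the dock's -x, m: 0 = fully home at its stop, 0.125 = fully out. It slides with about 2 N of friction and stays where it is left.
- lid (a joint): opening angle of the blue lid, rad: 0 = shut, lying level on the dock; 1.57 = upright; 1.95 = leaning back at its stop. A stiff hinge (0.22 N m friction): it stays where it is left and must be pushed all the way down.
- lid_hinge (a point): middle of the lid's hinge line, at the top of the dock's back, 47 mm above the table; the line runs along the dock's y. The lid is a plate 137 mm long from here, 110 mm wide, 5 mm thick; shut, it reaches to the dock's front and its upper face is 52 mm above the table. Upright, its outer face looks to the dock's +x.
- lid_edge (a point): middle of the lid's free edge, on its outer (upper when shut) face, 137 mm from the hinge
- clamp (a joint): angle of the clamp lever, rad: 0 = down, level across the shut lid, pointing to the dock's +y; 1.57 = upright; up to 2.1 = leaning away from the dock. Stiff (0.14 N m friction): it stays where it is left.
- clamp_hinge (a point): pivot of the clamp lever, on top of the clamp post, 62 mm above the table, 35 mm ahead (-x) of the dock's centre and 70 mm to its -y side; the pivot line runs along the dock's x
- clamp_tip (a point): free end of the clamp lever, 86 mm from the pivot, on its centre line. The lever is 14 mm wide steel near the pivot and has an 18 mm wide, 14 mm thick yellow grip over its outer 52 mm; down, the grip's upper side is 69 mm above the table.
- fan: black 80 x 80 x 25 mm cooling fan lying flat; origin at the centre of its underside. Not to be disturbed.
- heatsink: finned copper and aluminium heat sink, 70 x 60 x 35 mm tall; origin at the centre of its underside. Not to be disturbed.
- bottle: clear plastic bottle with a blue cap, 56 mm diameter, 150 mm tall, standing; origin at the centre of its underside. Not to be disturbed.
- screwdriver: screwdriver with a green handle, about 160 mm long, lying along its own x axis. Not to be disturbed.
- memory: green memory module lying flat, 133 x 30 x 5 mm; origin at the centre of its underside. Not to be disturbed.
- mug: white mug, 76 mm diameter plus a handle at +y, 85 mm tall; origin at the centre of its underside. Not to be disturbed.
- carton: closed cardboard box 70 (x) x 90 (y) x 45 mm tall; origin at the centre of its underside. Not to be disturbed.

How it is judged (in metres and radians):
On the way, in this order (a step that is already met when the one before it is completed fails the run):
1. the drive lies in the nest of the open tray, connector end towards the dock, released (x of drive_center in the frame of tray_nest between -0.006 and 0.006 m and y of drive_center in the frame of tray_nest between -0.006 and 0.006 m and z of drive_center in the frame of tray_nest between 0.003 and 0.0115 m and x of drive_plug in the frame of tray_nest above 0.035 m and angle between drive_center's own z axis and vertical below 0.1 rad and contact force between the fingers and drive below 0.1 N and value of joint tray above 0.03 m), for 0.2 s.
2. the tray is fully home with the drive in it (x of drive_center in the frame of tray_nest between -0.006 and 0.006 m and y of drive_center in the frame of tray_nest between -0.006 and 0.006 m and z of drive_center in the frame of tray_nest between 0.003 and 0.0115 m and x of drive_plug in the frame of tray_nest above 0.035 m and angle between drive_center's own z axis and vertical below 0.1 rad and contact force between the fingers and drive below 0.1 N and value of joint tray below 0.004 m), for 0.1 s.
3. the lid is fully shut (value of joint lid below 0.05 rad), for 0.1 s.
4. the clamp lever is down (value of joint clamp below 0.08 rad), for 0.1 s.
At the end, for the whole second after the job is handed in: The drive lies at rest in the nest (centre within 6 mm of the nest's centre each way, flat within 0.1 rad, label up, connector end towards the inside of the dock), the tray is within 4 mm of fully home, the lid within 0.05 rad of shut and the clamp lever within 0.08 rad of level; nothing is held (all of step 2 and value of joint lid below 0.05 rad and value of joint clamp below 0.08 rad and linear speed of drive below 0.02 m/s); the robot touches nothing.
It fails at once if the drive is dropped (free of the fingers and moving faster than 0.7 m/s) (contact force between the fingers and drive below 0.05 N and linear speed of drive above 0.7 m/s).
It fails at once if a bystander is disturbed (moved more than 25 mm) (distance of any of fan, heatsink, bottle, screwdriver, memory, mug, carton from where it was at the start of the episode above 0.025 m).
It also fails if it takes over 70 s, if anything falls off the work surface, if the arm or the gripper's body presses on something with over 40 N, if the wrist force passes 120 N, or if a joint passes its speed limit or range.

## Working session

There is one attempt and no reset: what is moved stays moved. The work goes in short steps, Python scripts to look and compute and a tool call to move; the robot and the scene stay as the last step left them, time stands still between calls to the robot, and variables do not carry over. Pictures are saved under pics/ and viewed, at most 13 in all, crops included, and the job is handed in when it is done.

Besides the shell and the picture viewer there is one more tool, called as a command line: name --argument value ..., lists and objects as JSON in quotes. carry_out: Moves the arm, as the interface text tells. Its arguments: {"type":"object","properties":{"steps":{"type":"array"},"force":{"type":"number"}},"required":["steps"]}

```bash
mkdir -p pics; cat > h.py <<'E'
import numpy as np, cv2
from bench import robot
from scipy.spatial.transform import Rotation as R
def cam(s, obs=None):
    im=s["image"]; f=240/np.tan(np.radians(s["fovy"])/2)
    if "rvec" in s:
        Rm=cv2.Rodrigues(np.array(s["rvec"],float))[0]; t=np.array(s["tvec"],float).ravel()
        Rc=Rm.T; o=-Rm.T@t
    else:
        M=np.array(s["mount"]); Rt=R.from_quat(obs["eef_rot"]).as_matrix()
        Rc=Rt@M[:3,:3]; o=np.array(obs["tool_pos"])+Rt@M[:3,3]
    return dict(f=f,cx=s["cx"],cy=s["cy"],k1=s["k1"],R=Rc,o=o)
def ray(c,uv):
    d=(np.asarray(uv,float)-[c["cx"],c["cy"]])/c["f"]; p=d.copy()
    for _ in range(20): p=d/(1+c["k1"]*(p@p))
    v=c["R"]@np.array([p[0],p[1],1]); return v/np.linalg.norm(v)
def onz(c,uv,z):
    v=ray(c,uv); return c["o"]+v*(z-c["o"][2])/v[2]
def tri(cs,uvs):
    A=0;b=0
    for c,u in zip(cs,uvs):
        v=ray(c,u);P=np.eye(3)-np.outer(v,v);A=A+P;b=b+P@c["o"]
    return np.linalg.solve(A,b)
def proj(c,X):
    p=c["R"].T@(np.asarray(X,float)-c["o"]); p=p[:2]/p[2]
    return p*(1+c["k1"]*(p@p))*c["f"]+[c["cx"],c["cy"]]
E
python3 - <<'E'
from h import *
import pickle
o=robot.get_obs(); d={'obs':o}
for n in ["scene","side","wrist"]:
    s=robot.snapshot(n); d[n]=s; cv2.imwrite(f"pics/{n}0.png",s["image"]); c=cam(s,o); print(n,c["o"].round(),c["R"][:,2].round(2),c["f"],c["k1"])
pickle.dump(d,open("d0.pkl","wb")); print(o)
E
```

```text
scene [1225.  334. 1277.] [-0.46 -0.26 -0.85] 600.0730101648375 -0.12380013630427568
side [492. 633. 823.] [ 0.09 -0.65 -0.76] 467.9768472248151 0.03802179516410768
wrist [227. 639. 372.] [ 0.27 -0.13 -0.96] 427.91287288614507 -0.05218870655039813
{'time': 0.0, 'q': array([ 1.08310732e+00,  2.64740134e-01,  1.60539803e+00, -1.36497274e-06,
        1.27368331e+00, -3.68885412e-02]), 'joint_velocities': array([ 1.42289291e-03,  6.92455410e-04, -3.81507498e-05, -7.58239842e-04,
        1.85743341e-03,  3.49216783e-04]), 'joint_torque': array([ 7.79479124e-04, -5.15101826e+01, -3.67318475e+01, -2.50191597e-04,
        1.29904700e-02, -1.09634345e-05]), 'tool_pos': array([293.73758642, 606.91721483, 229.95781602]), 'eef_rot': array([ 2.23496157e-01,  9.74704174e-01, -1.07646509e-03, -2.88327197e-04]), 'wrist_force': array([ 0.49540731, -0.15103551, -0.15630046]), 'moment': array([-0.01081184,  0.00933212,  0.01108626]), 'grasp_force': 0.0, 'grip_width': 85.64916935621173}
```

View pics/scene0.png

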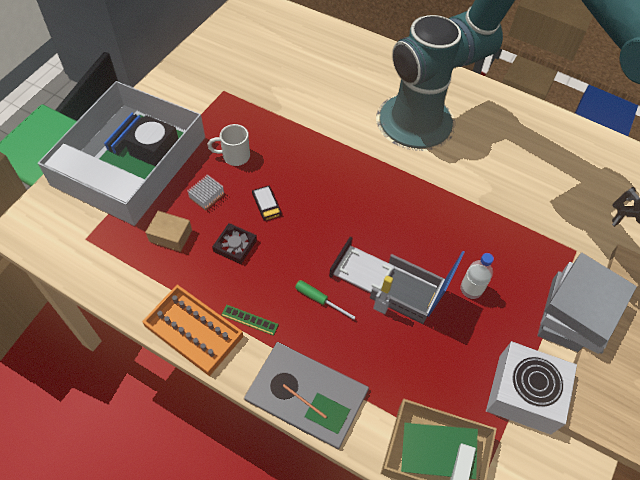

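View pics/side0.png

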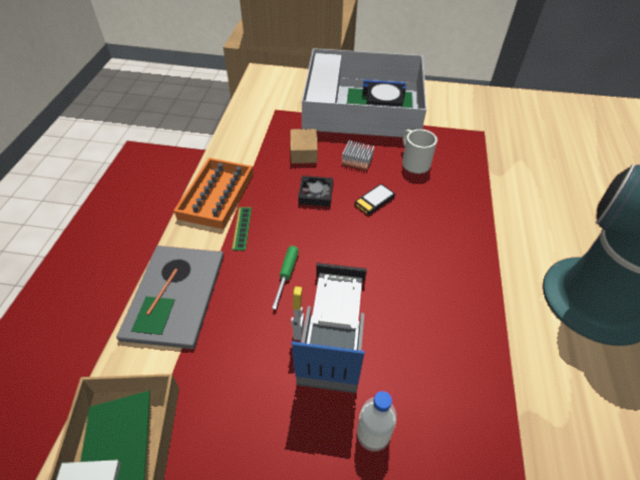

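The scene picture shows the drive at (266,202) with gold end at the bottom, and the dock with its tray out at (345–445, 250–310). In the side picture they are at (375,200) and (335,310). The lid leans back and the clamp lever is upright.

```bash
python3 - <<'E'
import pickle,cv2,numpy as np
d=pickle.load(open("d0.pkl","rb"))
def cr(n,x,y,w,h,k): return cv2.resize(d[n]["image"][y:y+h,x:x+w],None,fx=k,fy=k,interpolation=cv2.INTER_CUBIC)
a=cr("scene",325,235,150,100,3.2)   # 480x320
b=cr("side",275,255,100,140,4)      # 400x560
e=cr("scene",245,180,45,45,5) # 225
f=cr("side",350,178,50,45,5)
im=np.zeros((600,800,3),np.uint8)
b=cv2.resize(b,(320,448)); im[:320,:480]=a; im[:448,480:800]=b; im[330:555,:225]=e; im[330:555,228:478]=f
cv2.imwrite("pics/comp0.png",im)
E
```

```text
(no output)
```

View pics/comp0.png

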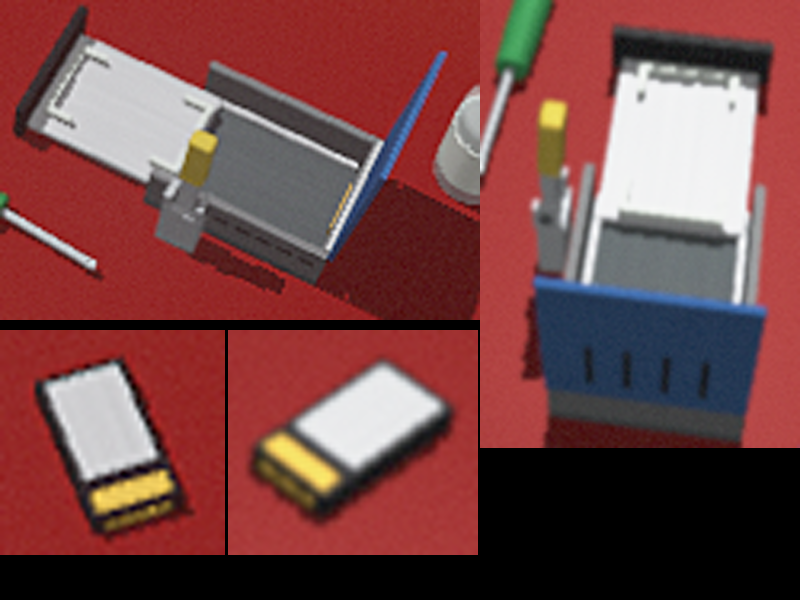

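The composite shows the drive's corners and gold end, the dock wall tops, the panel top, the lid edge and the clamp grip clearly enough to pick points by hand. I'll compute coarse poses now and refine them with the wrist camera.

```bash
python3 - <<'E'
from h import *
import pickle
d=pickle.load(open("d0.pkl","rb")); S=cam(d["scene"]); D=cam(d["side"])
sc=lambda x,y:(245+x/5,180+(y-330)/5); sd=lambda x,y:(350+(x-228)/5,178+(y-330)/5)
a=[onz(S,sc(*p),15)[:2] for p in [(38,382),(122,360),(180,495),(97,515)]]
b=[onz(D,sd(*p),15)[:2] for p in [(383,360),(452,405),(322,500),(258,450)]]
print("drive scene",np.round(a),"side",np.round(b))
print(np.mean(a,0),np.mean(b,0))
da=lambda x,y:(325+x/3.2,235+y/3.2); db=lambda x,y:(275+(x-480)/3.2,255+y/3.2)
for n,p,z in [("panel top1",(83,8),43),("panel top2",(18,105),43),("far wall front",(210,62),46),("far wall back",(382,140),46),("near front",(150,163),46),("near back",(325,250),46)]:
    print(n,onz(S,da(*p),z).round())
for n,p,z in [("panel topL",(614,28),43),("panel topR",(772,45),43),("wall L front",(587,165),46),("wall R front",(762,187),46)]:
    print("side",n,onz(D,db(*p),z).round())
print("lid edge", tri([S,D],[da(443,55),db(765,310)]).round(),"other", tri([S,D],[da(385,178),db(537,282)]).round())
print("clamp tip", tri([S,D],[da(203,135),db(553,103)]).round())
# bystanders rough
for n,p in dict(bottle=(377,440),mug=(418,165),fan=(316,198),heatsink=(357,165),memory=(242,230)).items(): print(n,onz(D,p,0).round()[:2])
print("driver",onz(D,(292,250),10).round()[:2],onz(D,(275,308),5).round()[:2])
# red-based mask of drive
for n,c in (("scene",S),("side",D)):
    im=d[n]["image"].astype(int); B,G,Rr=im[...,0],im[...,1],im[...,2]
    hsv=cv2.cvtColor(d[n]["image"],cv2.COLOR_BGR2HSV)
    m=((B>140)&(G>140)&(Rr>140)).astype(np.uint8)
    k,l,st,ce=cv2.connectedComponentsWithStats(m)
    g=cv2.inRange(hsv,(20,100,120),(35,255,255)); kg,lg,sg,cg=cv2.connectedComponentsWithStats(g)
    q=(266,200) if n=="scene" else (375,200)
    i=1+np.argmin(np.hypot(*(ce[1:]-q).T)); j=[t for t in range(1,kg) if sg[t,4]>8 and np.hypot(*(cg[t]-q))<25]
    print(n,"label",onz(c,ce[i],15).round(1),st[i,4],[(onz(c,cg[t],15).round(1),sg[t,4]) for t in j])
E
```

```text
drive scene [[ 470. -258.]
 [ 435. -228.]
 [ 493. -156.]
 [ 525. -186.]] side [[ 466. -259.]
 [ 430. -232.]
 [ 488. -156.]
 [ 522. -184.]]
[ 480.86299445 -206.96715523] [ 476.67919811 -207.93217423]
panel top1 [483.  40.  43.]
panel top2 [583.  39.  43.]
far wall front [478. 145.  46.]
far wall back [473. 285.  46.]
near front [578. 146.  46.]
near back [576. 285.  46.]
side panel topL [582.  41.  43.]
side panel topR [479.  37.  43.]
side wall L front [581. 149.  46.]
side wall R front [475. 147.  46.]
lid edge [471. 298. 179.] other [579. 302. 180.]
clamp tip [595. 181. 152.]
bottle [427. 359.]
mug [ 373. -368.]
fan [ 623. -196.]
heatsink [ 535. -340.]
memory [776. -61.]
driver [647. -13.] [652. 138.]
scene label [ 473.9 -217.5   15. ] 312 [(array([ 503.3, -180.1,   15. ]), np.int32(78))]
side label [ 471.9 -218.5   15. ] 320 [(array([ 500.9, -180.5,   15. ]), np.int32(85))]
```

carry_out --steps '[{"jaw": 0, "slide": [-0.022, -0.027, 0], "dr": [0, 0, 0]}, {"jaw": 0, "slide": [-0.022, -0.027, 0], "dr": [0, 0, 0]}, {"jaw": 0, "slide": [-0.022, -0.027, 0], "dr": [0, 0, 0]}, {"jaw": 0, "slide": [-0.022, -0.027, 0], "dr": [0, 0, 0]}, {"jaw": 0, "slide": [-0.022, -0.027, 0], "dr": [0, 0, 0]}, {"jaw": 0, "slide": [-0.022, -0.027, 0], "dr": [0, 0, 0]}, {"jaw": 0, "slide": [-0.022, -0.027, 0], "dr": [0, 0, 0]}, {"jaw": 0, "slide": [-0.022, -0.027, 0], "dr": [0, 0, 0]}, {"jaw": 0, "slide": [-0.022, -0.027, 0], "dr": [0, 0, 0]}, {"jaw": 0, "slide": [-0.022, -0.027, 0], "dr": [0, 0, 0]}, {"jaw": 0, "slide": [-0.022, -0.027, 0], "dr": [0, 0, 0]}, {"jaw": 0, "slide": [-0.022, -0.027, 0], "dr": [0, 0, 0]}, {"jaw": 0, "slide": [-0.022, -0.027, 0], "dr": [0, 0, 0]}, {"jaw": 0, "slide": [-0.022, -0.027, 0], "dr": [0, 0, 0]}, {"jaw": 0, "slide": [-0.022, -0.027, 0], "dr": [0, 0, 0]}, {"jaw": 0, "slide": [-0.022, -0.027, 0], "dr": [0, 0, 0]}, {"jaw": 0, "slide": [-0.022, -0.027, 0], "dr": [0, 0, 0]}, {"jaw": 0, "slide": [-0.022, -0.027, 0], "dr": [0, 0, 0]}, {"jaw": 0, "slide": [-0.022, -0.027, 0], "dr": [0, 0, 0]}, {"jaw": 0, "slide": [-0.022, -0.027, 0], "dr": [0, 0, 0]}]' --force 40

```text
time: 1.82
tool_pos: [454.7, -71.9, 231.2]
eef_rot: [0.224, 0.975, 0.0, 0.0]
wrist_force: [1.1, -0.0, 0.3]
grip_width: 85.5
grasp_force: 0.0
```

carry_out --steps '[{"jaw": 0, "slide": [-0.02, -0.028, 0.0275], "dr": [0, 0, 0]}, {"jaw": 0, "slide": [-0.02, -0.028, 0.0275], "dr": [0, 0, 0]}, {"jaw": 0, "slide": [-0.02, -0.028, 0.0275], "dr": [0, 0, 0]}, {"jaw": 0, "slide": [-0.02, -0.028, 0.0275], "dr": [0, 0, 0]}, {"jaw": 0, "slide": [0, 0, 0], "dr": [0, 0, 6.8]}, {"jaw": 0, "slide": [0, 0, 0], "dr": [0, 0, 6.8]}, {"jaw": 0, "slide": [0, 0, 0], "dr": [0, 0, 6.8]}, {"jaw": 0, "slide": [0, 0, 0], "dr": [0, 0, 6.8]}, {"jaw": 0, "slide": [0, 0, 0], "dr": [0, 0, 6.8]}, {"jaw": 0, "slide": [0, 0, 0], "dr": [0, 0, 6.8]}, {"jaw": 0, "slide": [0, 0, 0], "dr": [0, 0, 6.8]}, {"jaw": 0, "slide": [0, 0, 0], "dr": [0, 0, 6.8]}, {"jaw": 0, "slide": [0, 0, 0], "dr": [0, 0, 6.8]}, {"jaw": 0, "slide": [0, 0, 0], "dr": [0, 0, 6.8]}, {"jaw": 0, "slide": [0, 0, 0], "dr": [0, 0, 6.8]}, {"jaw": 0, "slide": [0, 0, 0], "dr": [0, 0, 6.8]}, {"jaw": 0, "slide": [0, 0, 0], "dr": [0, 0, 6.8]}, {"jaw": 0, "slide": [0, 0, 0], "dr": [0, 0, 6.8]}, {"jaw": 0, "slide": [0, 0, 0], "dr": [0, 0, 6.8]}, {"jaw": 0, "slide": [0, 0, 0], "dr": [0, 0, 0]}]'

```text
time: 3.48
tool_pos: [476.5, -198.4, 126.9]
eef_rot: [0.899, 0.438, -0.0, -0.0]
wrist_force: [-0.2, -0.0, 0.1]
grip_width: 85.3
grasp_force: 0.0
```

```bash
cat > wd.py <<'E'
from h import *
import sys
o=robot.get_obs(); s=robot.snapshot("wrist"); c=cam(s,o); im=s["image"]; cv2.imwrite(sys.argv[1],im)
Rt=R.from_quat(o["eef_rot"]).as_matrix(); print(o["time"],o["tool_pos"].round(1),Rt.round(3).tolist(),o["grip_width"])
hsv=cv2.cvtColor(im,cv2.COLOR_BGR2HSV)
g=cv2.inRange(hsv,(18,100,100),(38,255,255)); w=cv2.inRange(hsv,(0,0,130),(180,60,255))
for n,m in (("gold",g),("white",w)):
    k,l,st,ce=cv2.connectedComponentsWithStats(m)
    for i in range(1,k):
        if st[i,4]>300:
            r=cv2.minAreaRect(np.argwhere(l==i)[:,::-1].astype(np.float32))
            P=np.array([onz(c,p,15)[:2] for p in cv2.boxPoints(r)])
            print(n,st[i].tolist(),ce[i].round(1),onz(c,ce[i],15).round(1),"corners",P.round(1).tolist())
E
python3 wd.py pics/w1.png
```

```text
3.4833 [ 476.5 -198.4  126.9] [[0.616, 0.788, -0.001], [0.788, -0.616, 0.0], [-0.0, -0.001, -1.0]] 85.34556510637208
gold [302, 182, 68, 21, 1422] [335.4 192. ] [ 503.7 -180.    15. ] corners [[491.7, -163.0], [523.2, -187.6], [516.0, -197.3], [484.2, -172.5]]
white [532, 32, 20, 33, 542] [541.4  47.8] [ 644.  -185.9   15. ] corners [[635.0, -189.8], [644.5, -176.0], [652.8, -182.8], [643.4, -196.8]]
white [478, 48, 117, 106, 5975] [541.8 105.6] [ 628.2 -213.    15. ] corners [[596.9, -188.9], [663.1, -196.0], [665.0, -242.2], [595.8, -235.8]]
white [488, 55, 28, 34, 489] [503.   69.8] [ 620.3 -182.7   15. ] corners [[613.2, -177.3], [625.1, -174.5], [630.0, -190.6], [618.0, -193.6]]
white [302, 218, 67, 97, 6202] [334.4 265.3] [ 475.  -216.6   15. ] corners [[437.7, -230.4], [478.0, -180.2], [509.7, -205.0], [471.8, -257.0]]
white [572, 325, 29, 73, 316] [586.2 360.4] [ 570.4 -380.5   15. ] corners [[574.5, -349.6], [577.3, -350.4], [565.9, -415.0], [562.9, -414.2]]
white [562, 330, 29, 72, 313] [576.2 364.6] [ 563.2 -379.    15. ] corners [[567.3, -348.4], [570.1, -349.1], [558.7, -413.7], [555.7, -412.9]]
white [552, 335, 30, 72, 316] [566.2 368.9] [ 555.9 -377.5   15. ] corners [[560.0, -347.1], [562.9, -347.8], [551.5, -412.6], [548.4, -411.8]]
```

View pics/w1.png

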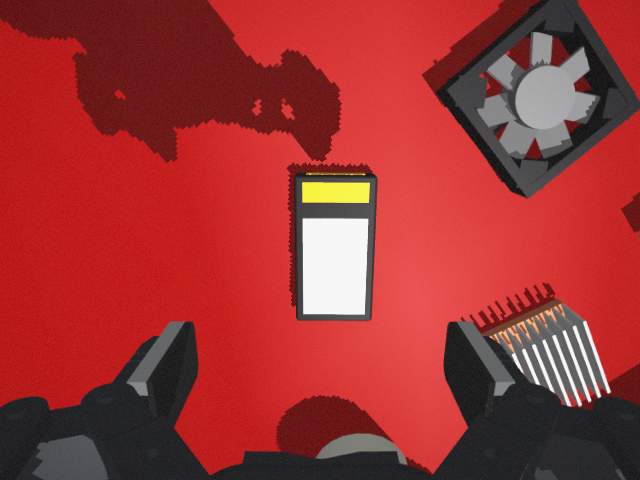

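The wrist view shows the drive upright in the picture, top-face corners about (297,176), (377,177), (371,320), (299,320), gold end away from the gripper.

```bash
python3 - <<'E'
from h import *
o=robot.get_obs(); s=robot.snapshot("wrist"); c=cam(s,o); 
P=np.array([onz(c,p,15)[:2] for p in [(297,176),(377,177),(371.5,320.5),(298.5,320)]])
print(P.round(1).tolist(),P.mean(0))
L=[np.linalg.norm(P[i]-P[(i+1)%4]).round(1) for i in range(4)];print(L)
# dark-mask min area rect of whole (top) : angle
v=(P[0]+P[1]-P[2]-P[3]);a=np.degrees(np.arctan2(v[1],v[0]));v2=P[0]-P[3];v3=P[1]-P[2]
print(a,[np.degrees(np.arctan2(q[1],q[0])) for q in (v2,v3)])
Rt=R.from_quat(o["eef_rot"]).as_matrix();print("toolx ang",np.degrees(np.arctan2(Rt[1,0],Rt[0,0])))
print("delta in tool", Rt.T@(np.append(P.mean(0),15)-o["tool_pos"]))
E
```

```text
[[491.5, -158.4], [528.7, -187.9], [471.2, -262.4], [433.4, -232.7]] [ 481.17645612 -210.32920347]
[np.float64(47.5), np.float64(94.1), np.float64(48.1), np.float64(94.3)]
52.16602545354536 [np.float64(51.994506452205584), np.float64(52.33787111103196)]
toolx ang 52.308927599472575
delta in tool [ -6.59865309  10.97791906 111.98078227]
```

carry_out --steps '[{"jaw": 0, "slide": [-0.0062, 0.0098, 0.01], "dr": [0, 0, 0]}, {"jaw": 0, "slide": [0, 0, 0.028], "dr": [0, 0, 0]}, {"jaw": 0, "slide": [0, 0, 0.028], "dr": [0, 0, 0]}, {"jaw": 0, "slide": [0, 0, 0.028], "dr": [0, 0, 0]}, {"jaw": 0, "slide": [0, 0, 0.02], "dr": [0, 0, 0]}, {"jaw": 0, "slide": [0, 0, 0.01], "dr": [0, 0, 0]}, {"jaw": 0, "slide": [0, 0, 0], "dr": [0, 0, 0]}, {"jaw": 0, "slide": [0, 0, 0], "dr": [0, 0, 0]}]'

```text
time: 4.25
tool_pos: [480.7, -209.4, 3.2]
eef_rot: [0.898, 0.44, -0.0, -0.0]
wrist_force: [-0.1, -0.5, 0.1]
grip_width: 85.8
grasp_force: 0.0
```

carry_out --steps '[{"jaw": 0.2, "slide": [0, 0, 0], "dr": [0, 0, 0]}, {"jaw": 0.3, "slide": [0, 0, 0], "dr": [0, 0, 0]}, {"jaw": 0.4, "slide": [0, 0, 0], "dr": [0, 0, 0]}, {"jaw": 0.5, "slide": [0, 0, 0], "dr": [0, 0, 0]}, {"jaw": 0.6, "slide": [0, 0, 0], "dr": [0, 0, 0]}, {"jaw": 0.7, "slide": [0, 0, 0], "dr": [0, 0, 0]}, {"jaw": 0.7, "slide": [0, 0, 0], "dr": [0, 0, 0]}, {"jaw": 0.7, "slide": [0, 0, 0], "dr": [0, 0, 0]}, {"jaw": 0.7, "slide": [0, 0, 0], "dr": [0, 0, 0]}]' --force 40

```text
time: 5.0
tool_pos: [482.2, -210.1, 5.1]
eef_rot: [0.898, 0.44, 0.001, 0.001]
wrist_force: [-0.7, 0.5, 6.5]
grip_width: 49.0
grasp_force: 42.0
```

carry_out --steps '[{"jaw": 0.7, "slide": [0, 0, -0.01], "dr": [0, 0, 0]}, {"jaw": 0.7, "slide": [0, 0, -0.02], "dr": [0, 0, 0]}, {"jaw": 0.7, "slide": [0, 0, -0.032], "dr": [0, 0, 0]}, {"jaw": 0.7, "slide": [0, 0, -0.032], "dr": [0, 0, 0]}, {"jaw": 0.7, "slide": [0, 0, -0.03], "dr": [0, 0, 0]}, {"jaw": 0.7, "slide": [0, 0, 0], "dr": [0, 0, -3.3]}, {"jaw": 0.7, "slide": [0, 0, 0], "dr": [0, 0, -6]}, {"jaw": 0.7, "slide": [0, 0, 0], "dr": [0, 0, -7]}, {"jaw": 0.7, "slide": [0, 0, 0], "dr": [0, 0, -7]}, {"jaw": 0.7, "slide": [0, 0, 0], "dr": [0, 0, -7]}, {"jaw": 0.7, "slide": [0, 0, 0], "dr": [0, 0, -6]}, {"jaw": 0.7, "slide": [0, 0, 0], "dr": [0, 0, -3]}]'

```text
time: 6.0
tool_pos: [480.5, -209.3, 127.8]
eef_rot: [0.696, 0.718, 0.0, 0.0]
wrist_force: [0.4, 0.8, -0.5]
grip_width: 49.1
grasp_force: 41.7
```

carry_out --steps '[{"jaw": 0.7, "slide": [0.01, 0.002, 0], "dr": [0, 0, 0]}, {"jaw": 0.7, "slide": [0.02, 0.005, 0], "dr": [0, 0, 0]}, {"jaw": 0.7, "slide": [0.028, 0.006, 0], "dr": [0, 0, 0]}, {"jaw": 0.7, "slide": [0.028, 0.006, 0], "dr": [0, 0, 0]}, {"jaw": 0.7, "slide": [0.028, 0.006, 0], "dr": [0, 0, 0]}, {"jaw": 0.7, "slide": [0.028, 0.006, 0], "dr": [0, 0, 0]}, {"jaw": 0.7, "slide": [0.028, 0.006, 0], "dr": [0, 0, 0]}, {"jaw": 0.7, "slide": [0.028, 0.006, 0], "dr": [0, 0, 0]}, {"jaw": 0.7, "slide": [0.022, 0.006, 0], "dr": [0, 0, 0]}, {"jaw": 0.7, "slide": [0.015, 0.004, 0], "dr": [0, 0, 0]}, {"jaw": 0.7, "slide": [0.01, 0.001, 0], "dr": [0, 0, 0]}, {"jaw": 0.7, "slide": [0, 0, 0], "dr": [0, 0, 0]}, {"jaw": 0.7, "slide": [0, 0, 0], "dr": [0, 0, 0]}]'

```text
time: 7.08
tool_pos: [528.0, 37.2, 127.3]
eef_rot: [0.698, 0.716, -0.0, -0.0]
wrist_force: [-0.4, -0.1, -0.9]
grip_width: 48.5
grasp_force: 41.7
```

```bash
python3 wd.py pics/w2.png | head -3; python3 -c "
from h import *;o=robot.get_obs();print(o['q'].round(2),o['grasp_force'],o['wrist_force'])"
```

```text
7.0833 [528.   37.2 127.3] [[-0.026, 1.0, -0.0], [1.0, 0.026, -0.0], [-0.0, -0.0, -1.0]] 48.532850934277135
gold [266, 201, 110, 6, 456] [319.3 203.5] [527.9  60.4  15. ] corners [[495.6, 61.0], [561.4, 63.5], [561.6, 60.4], [495.6, 58.0]]
gold [258, 222, 126, 36, 4468] [320.6 239.4] [529.2  37.9  15. ] corners [[490.2, 25.4], [490.6, 48.0], [567.2, 50.0], [568.8, 27.4]]
[ 0.02  0.08  2.02 -0.    1.04 -0.  ] 41.70007109642029 [ 0.56372771 -0.09243632 -0.90323054]
```

View pics/w2.png

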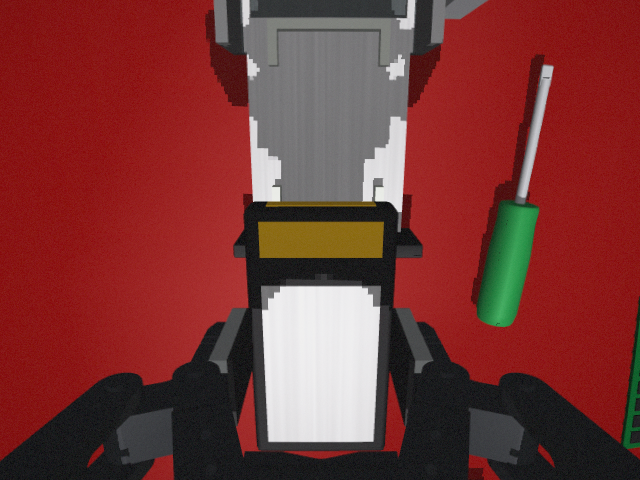

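The wrist view shows the held drive (top corners about (247,205), (396,205), (384,448), (260,448)) and, beyond it, the nest's far wall with inner corners about (278,29), (379,29) and its leg ends at row 66.

```bash
python3 - <<'E'
from h import *
o=robot.get_obs(); s=robot.snapshot("wrist"); c=cam(s,o); im=s["image"]
Rt=R.from_quat(o["eef_rot"]).as_matrix(); T=lambda X:(Rt.T@(X-o["tool_pos"])).round(1)
for n,p in dict(outL=(267,17),outR=(391,17),inL=(278,29),inR=(379,29),legL=(272.5,66),legR=(385,66)).items(): print(n,onz(c,p,24).round(1),T(onz(c,p,24)))
for z in (130,135,138,141):
    P=np.array([T(onz(c,p,z)) for p in [(247,205),(396,205),(384,448),(260,448)]]); print(z,P[:,:2].tolist(),P.mean(0))
cv2.imwrite("pics/w2z.png",cv2.resize(im[0:240,200:440],None,fx=2.5,fy=2.5,interpolation=cv2.INTER_CUBIC))
E
```

```text
outL [498.  160.3  24. ] [124.5 -26.8 103.2]
outR [562.9 162.   24. ] [124.5  38.1 103.2]
inL [503.8 154.5  24. ] [118.6 -21.2 103.2]
inR [556.9 156.   24. ] [118.6  32.  103.2]
legL [500.9 136.1  24. ] [100.2 -24.6 103.2]
legR [561.3 137.7  24. ] [100.3  35.8 103.2]
130 [[45.8, -23.3], [45.8, 26.2], [-54.1, 26.9], [-54.1, -23.4]] [-4.15  1.6  -2.75]
135 [[46.8, -22.5], [46.8, 25.3], [-49.5, 26.0], [-49.5, -22.5]] [-1.35   1.575 -7.75 ]
138 [[47.4, -21.9], [47.4, 24.8], [-46.8, 25.4], [-46.8, -22.0]] [  0.3     1.575 -10.75 ]
141 [[48.1, -21.4], [48.1, 24.2], [-44.0, 24.8], [-44.0, -21.5]] [  2.05    1.525 -13.75 ]
```

View pics/w2z.png

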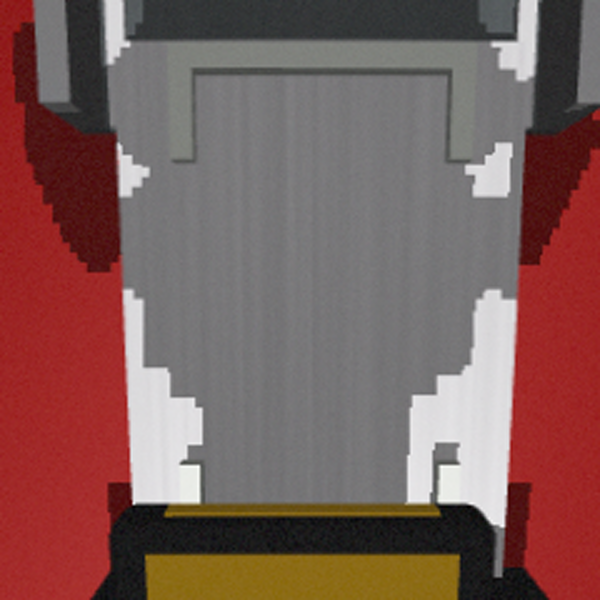

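carry_out --steps '[{"jaw": 0.7, "slide": [0.015, 0.0042, 0], "dr": [0, 0, 0]}, {"jaw": 0.7, "slide": [0.02, 0, 0], "dr": [0, 0, 0]}, {"jaw": 0.7, "slide": [0.02, 0, 0], "dr": [0, 0, 0]}, {"jaw": 0.7, "slide": [0.0135, 0, 0.01], "dr": [0, 0, 0]}, {"jaw": 0.7, "slide": [0, 0, 0.025], "dr": [0, 0, 0]}, {"jaw": 0.7, "slide": [0, 0, 0.025], "dr": [0, 0, 0]}, {"jaw": 0.7, "slide": [0, 0, 0.02], "dr": [0, 0, 0]}, {"jaw": 0.7, "slide": [0, 0, 0.01], "dr": [0, 0, 0]}, {"jaw": 0.7, "slide": [0, 0, 0], "dr": [0, 0, 0]}, {"jaw": 0.7, "slide": [0, 0, 0], "dr": [0, 0, 0]}]'

```text
time: 8.02
tool_pos: [530.4, 104.9, 36.7]
eef_rot: [0.698, 0.716, -0.001, -0.0]
wrist_force: [0.5, -0.7, 0.4]
grip_width: 48.7
grasp_force: 41.7
```

```bash
python3 - <<'E'
from h import *
o=robot.get_obs(); s=robot.snapshot("wrist"); im=s["image"]; a=robot.snapshot("scene")["image"]; print(o["tool_pos"],o["wrist_force"])
cv2.imwrite("pics/w3raw.png",im)
k=np.zeros((600,800,3),np.uint8); k[:360,:]=cv2.resize(im[130:310,120:520],None,fx=2,fy=2,interpolation=cv2.INTER_CUBIC)
k[360:,:480]=cv2.resize(a[230:310,320:480],None,fx=3,fy=3,interpolation=cv2.INTER_CUBIC)
cv2.imwrite("pics/w3.png",k)
E
```

```text
[530.43839096 104.87556178  36.66305513] [ 0.49089614 -0.71356167  0.44891473]
```

View pics/w3.png

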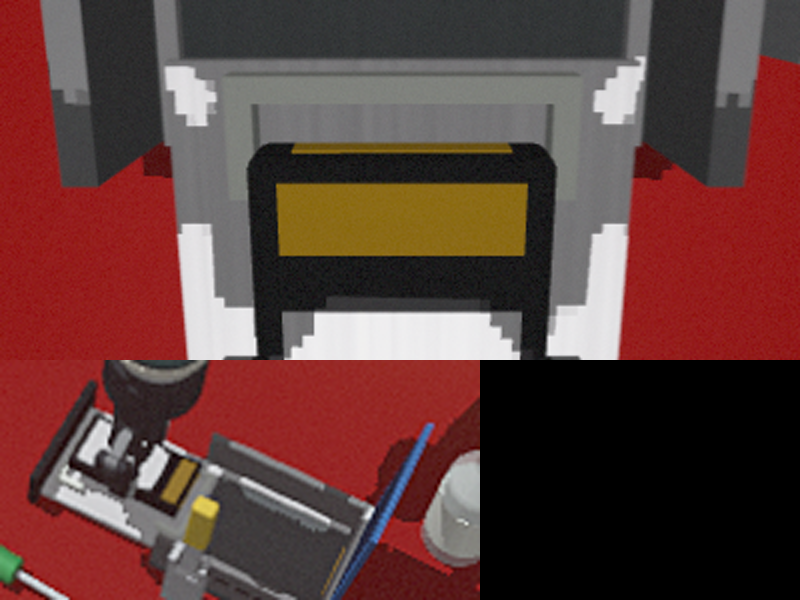

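The drive is centred left-to-right in the nest (drive 249–555, inner walls 252–552 in the crop); its end face bottom is at crop row 143 and the inner far wall at row 104.

```bash
python3 - <<'E'
from h import *
o=robot.get_obs(); s=robot.snapshot("wrist"); c=cam(s,o)
Rt=R.from_quat(o["eef_rot"]).as_matrix(); T=lambda u,v,z:(Rt.T@(onz(c,(120+u/2,130+v/2),z)-o["tool_pos"])).round(1)[:2]
print(c["cx"],c["cy"])
print("wall inner",T(252,104,24),T(552,104,24),"outer",T(224,74,24),T(581,74,24))
print("legs",T(230,198,24),T(576,198,24))
print("drive bottom front",T(402,143,31.6),"top front",T(402,155,46.6),"sides",T(249,170,46.6),T(555,170,46.6))
E
```

```text
320.4682326550935 246.39514610908358
wall inner [ 50.9 -26.3] [50.9 28.9] outer [ 56.4 -31.1] [56.4 33.9]
legs [ 33.1 -31.3] [33.  34.4]
drive bottom front [45.1  1.3] top front [46.1  1.3] sides [ 43.7 -23.3] [43.6 25.9]
```

carry_out --steps '[{"jaw": 0.7, "slide": [0.001, 0, 0.004], "dr": [0, 0, 0]}, {"jaw": 0.7, "slide": [0, 0, 0.005], "dr": [0, 0, 0]}, {"jaw": 0.7, "slide": [0, 0, 0.004], "dr": [0, 0, 0]}, {"jaw": 0.7, "slide": [0, 0, 0.001], "dr": [0, 0, 0]}, {"jaw": 0.7, "slide": [0, 0, 0], "dr": [0, 0, 0]}, {"jaw": 0.7, "slide": [0, 0, 0], "dr": [0, 0, 0]}]'

```text
time: 8.67
tool_pos: [530.6, 106.5, 23.0]
eef_rot: [0.698, 0.716, -0.0, -0.0]
wrist_force: [-0.4, -0.0, -1.0]
grip_width: 48.5
grasp_force: 41.7
```

carry_out --steps '[{"jaw": 0.7, "slide": [0, 0, 0.001], "dr": [0, 0, 0]}, {"jaw": 0.7, "slide": [0, 0, 0.001], "dr": [0, 0, 0]}, {"jaw": 0.7, "slide": [0, 0, 0], "dr": [0, 0, 0]}, {"jaw": 0.7, "slide": [0, 0, 0], "dr": [0, 0, 0]}]'

```text
time: 9.0
tool_pos: [530.9, 106.5, 21.3]
eef_rot: [0.698, 0.716, 0.0, 0.0]
wrist_force: [-0.2, -0.6, -1.9]
grip_width: 48.6
grasp_force: 41.7
```

carry_out --steps '[{"jaw": 0.7, "slide": [0, 0, 0.001], "dr": [0, 0, 0]}, {"jaw": 0.7, "slide": [0, 0, 0.0005], "dr": [0, 0, 0]}, {"jaw": 0.7, "slide": [0, 0, 0], "dr": [0, 0, 0]}, {"jaw": 0.7, "slide": [0, 0, 0], "dr": [0, 0, 0]}]'

```text
time: 9.33
tool_pos: [531.0, 106.5, 21.1]
eef_rot: [0.698, 0.716, -0.0, 0.0]
wrist_force: [-5.2, -0.5, 8.1]
grip_width: 48.7
grasp_force: 42.7
```

carry_out --steps '[{"jaw": 0.6, "slide": [0, 0, 0], "dr": [0, 0, 0]}, {"jaw": 0.4, "slide": [0, 0, 0], "dr": [0, 0, 0]}, {"jaw": 0.3, "slide": [0, 0, 0], "dr": [0, 0, 0]}, {"jaw": 0.2, "slide": [0, 0, 0], "dr": [0, 0, 0]}, {"jaw": 0, "slide": [0, 0, 0], "dr": [0, 0, 0]}, {"jaw": 0, "slide": [0, 0, 0], "dr": [0, 0, 0]}, {"jaw": 0, "slide": [0, 0, 0], "dr": [0, 0, 0]}, {"jaw": 0, "slide": [0, 0, 0], "dr": [0, 0, 0]}, {"jaw": 0, "slide": [0, 0, -0.01], "dr": [0, 0, 0]}, {"jaw": 0, "slide": [0, 0, -0.025], "dr": [0, 0, 0]}, {"jaw": 0, "slide": [0, 0, -0.035], "dr": [0, 0, 0]}, {"jaw": 0, "slide": [-0.01, 0, -0.025], "dr": [0, 0, 0]}, {"jaw": 0, "slide": [-0.015, 0, -0.01], "dr": [0, 0, 0]}, {"jaw": 0, "slide": [0, 0, 0], "dr": [0, 0, 0]}, {"jaw": 0, "slide": [0, 0, 0], "dr": [0, 0, 0]}]'

```text
time: 10.58
tool_pos: [532.3, 81.3, 126.2]
eef_rot: [0.698, 0.716, 0.001, 0.001]
wrist_force: [-0.9, 0.7, -1.0]
grip_width: 85.2
grasp_force: 0.0
```

```bash
python3 - <<'E'
from h import *
o=robot.get_obs(); s=robot.snapshot("wrist"); im=s["image"]; print(o["tool_pos"],o["wrist_force"])
cv2.imwrite("pics/w4.png",im)
E
```

```text
[532.30123811  81.26255621 126.21707159] [-0.94725823  0.66302082 -0.97708979]
```

View pics/w4.png

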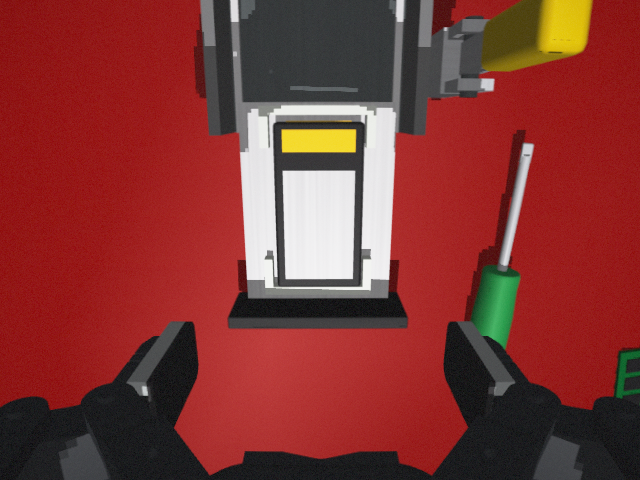

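The drive lies squarely inside the nest walls (drive rows 122–287, columns 274–364; nest walls just outside it), the gripper is clear, and the panel is at rows 295–327.

carry_out --steps '[{"jaw": 0.5, "slide": [-0.02, -0.006, 0], "dr": [0, 0, 0]}, {"jaw": 1, "slide": [-0.026, 0, 0], "dr": [0, 0, 0]}, {"jaw": 1, "slide": [-0.026, 0, 0], "dr": [0, 0, 0]}, {"jaw": 1, "slide": [0, 0, 0.025], "dr": [0, 0, 0]}, {"jaw": 1, "slide": [0, 0, 0.035], "dr": [0, 0, 0]}, {"jaw": 1, "slide": [0, 0, 0.03], "dr": [0, 0, 0]}, {"jaw": 1, "slide": [0, 0, 0.012], "dr": [0, 0, 0]}, {"jaw": 1, "slide": [0, 0, 0], "dr": [0, 0, 0]}, {"jaw": 1, "slide": [0, 0, 0], "dr": [0, 0, 0]}, {"jaw": 1, "slide": [0, 0, 0], "dr": [0, 0, 0]}]'

```text
time: 11.47
tool_pos: [528.6, 9.7, 23.9]
eef_rot: [0.698, 0.716, 0.001, 0.001]
wrist_force: [0.8, 0.4, -0.1]
grip_width: -0.2
grasp_force: 0.0
```

carry_out --steps '[{"jaw": 1, "slide": [0.005, 0, 0], "dr": [0, 0, 0]}, {"jaw": 1, "slide": [0.005, 0, 0], "dr": [0, 0, 0]}, {"jaw": 1, "slide": [0.005, 0, 0], "dr": [0, 0, 0]}, {"jaw": 1, "slide": [0.005, 0, 0], "dr": [0, 0, 0]}, {"jaw": 1, "slide": [0.005, 0, 0], "dr": [0, 0, 0]}, {"jaw": 1, "slide": [0.006, 0, 0], "dr": [0, 0, 0]}, {"jaw": 1, "slide": [0.006, 0, 0], "dr": [0, 0, 0]}, {"jaw": 1, "slide": [0.007, 0, 0], "dr": [0, 0, 0]}, {"jaw": 1, "slide": [0.007, 0, 0], "dr": [0, 0, 0]}, {"jaw": 1, "slide": [0.007, 0, 0], "dr": [0, 0, 0]}, {"jaw": 1, "slide": [0.007, 0, 0], "dr": [0, 0, 0]}, {"jaw": 1, "slide": [0.007, 0, 0], "dr": [0, 0, 0]}, {"jaw": 1, "slide": [0.007, 0, 0], "dr": [0, 0, 0]}, {"jaw": 1, "slide": [0.006, 0, 0], "dr": [0, 0, 0]}, {"jaw": 1, "slide": [0.006, 0, 0], "dr": [0, 0, 0]}, {"jaw": 1, "slide": [0.004, 0, 0], "dr": [0, 0, 0]}, {"jaw": 1, "slide": [0.003, 0, 0], "dr": [0, 0, 0]}, {"jaw": 1, "slide": [0.002, 0, 0], "dr": [0, 0, 0]}, {"jaw": 1, "slide": [0, 0, 0], "dr": [0, 0, 0]}]'

```text
time: 13.05
tool_pos: [524.3, 109.8, 22.6]
eef_rot: [0.698, 0.716, -0.0, -0.0]
wrist_force: [-0.5, 0.0, -0.4]
grip_width: -0.2
grasp_force: 0.0
```

carry_out --steps '[{"jaw": 1, "slide": [0.003, 0, 0], "dr": [0, 0, 0]}, {"jaw": 1, "slide": [0.004, 0, 0], "dr": [0, 0, 0]}, {"jaw": 1, "slide": [0.004, 0, 0], "dr": [0, 0, 0]}, {"jaw": 1, "slide": [0.004, 0, 0], "dr": [0, 0, 0]}, {"jaw": 1, "slide": [0.003, 0, 0], "dr": [0, 0, 0]}, {"jaw": 1, "slide": [0.002, 0, 0], "dr": [0, 0, 0]}, {"jaw": 1, "slide": [0.002, 0, 0], "dr": [0, 0, 0]}]'

```text
time: 13.63
tool_pos: [523.7, 128.0, 22.5]
eef_rot: [0.697, 0.717, -0.003, 0.002]
wrist_force: [1.3, -23.6, 3.7]
grip_width: 0.2
grasp_force: 12.0
```

carry_out --steps '[{"jaw": 1, "slide": [0.002, 0, 0], "dr": [0, 0, 0]}, {"jaw": 1, "slide": [0.002, 0, 0], "dr": [0, 0, 0]}]'

```text
time: 13.8
tool_pos: [523.7, 128.1, 22.6]
eef_rot: [0.696, 0.718, -0.005, 0.004]
wrist_force: [1.3, -38.6, 7.2]
grip_width: 0.0
grasp_force: 19.7
```

carry_out --steps '[{"jaw": 1, "slide": [-0.01, 0, 0], "dr": [0, 0, 0]}, {"jaw": 1, "slide": [-0.018, 0, 0], "dr": [0, 0, 0]}, {"jaw": 1, "slide": [0, 0, -0.03], "dr": [0, 0, 0]}, {"jaw": 1, "slide": [0, 0, -0.04], "dr": [0, 0, 0]}, {"jaw": 1, "slide": [0, 0, -0.04], "dr": [0, 0, 0]}, {"jaw": 1, "slide": [0, 0, -0.04], "dr": [0, 0, 0]}, {"jaw": 1, "slide": [0, 0, -0.04], "dr": [0, 0, 0]}, {"jaw": 1, "slide": [0, 0, -0.03], "dr": [0, 0, 0]}, {"jaw": 1, "slide": [0, 0, 0], "dr": [0, 0, 0]}, {"jaw": 1, "slide": [0, 0, 0], "dr": [0, 0, 0]}]'

```text
time: 14.63
tool_pos: [526.6, 108.2, 245.9]
eef_rot: [0.698, 0.716, 0.003, 0.002]
wrist_force: [-0.6, 0.3, -0.1]
grip_width: -0.4
grasp_force: 0.0
```

```bash
python3 - <<'E'
from h import *
o=robot.get_obs(); s=robot.snapshot("scene")["image"]; t=robot.snapshot("side")["image"]; w=robot.snapshot("wrist")["image"]; print(o["tool_pos"],o["wrist_force"])
k=np.zeros((600,800,3),np.uint8)
k[:300,:400]=cv2.resize(s[230:330,330:463],(400,300),interpolation=cv2.INTER_CUBIC)
k[:300,400:]=cv2.resize(t[270:390,270:430],(400,300),interpolation=cv2.INTER_CUBIC)
k[300:,:400]=cv2.resize(w,(400,300))
cv2.imwrite("pics/c5.png",k)
E
```

```text
[526.61688028 108.21007332 245.87513651] [-0.59408484  0.29731038 -0.06591225]
```

View pics/c5.png

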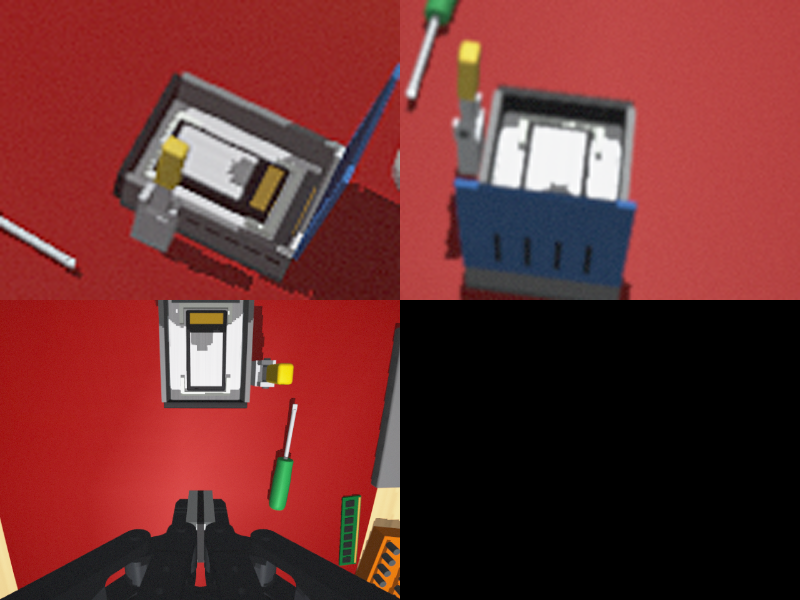

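The composite shows the tray home in the dock with the drive in its nest, gold end to the back. The lid is still open and the lever upright. Lid next.

carry_out --steps '[{"jaw": 1, "slide": [0.02, -0.006, 0], "dr": [0, 0, 0]}, {"jaw": 1, "slide": [0.035, 0, 0], "dr": [0, 0, 0]}, {"jaw": 1, "slide": [0.035, 0, 0], "dr": [0, 0, 0]}, {"jaw": 1, "slide": [0.035, 0, 0], "dr": [0, 0, 0]}, {"jaw": 1, "slide": [0.035, 0, 0], "dr": [0, 0, 0]}, {"jaw": 1, "slide": [0.035, 0, 0], "dr": [0, 0, 0]}, {"jaw": 1, "slide": [0.03, 0, 0], "dr": [0, 0, 0]}, {"jaw": 1, "slide": [0.003, 0, 0.02], "dr": [0, 0, 0]}, {"jaw": 1, "slide": [0, 0, 0.03], "dr": [0, 0, 0]}, {"jaw": 1, "slide": [0, 0, 0.03], "dr": [0, 0, 0]}, {"jaw": 1, "slide": [0, 0, 0.014], "dr": [0, 0, 0]}, {"jaw": 1, "slide": [0, 0, 0], "dr": [0, 0, 0]}, {"jaw": 1, "slide": [0, 0, 0], "dr": [0, 0, 0]}]'

```text
time: 15.87
tool_pos: [511.0, 334.1, 145.5]
eef_rot: [0.698, 0.716, -0.003, -0.001]
wrist_force: [1.0, -0.5, 1.0]
grip_width: 0.1
grasp_force: 0.0
```

carry_out --steps '[{"jaw": 1, "slide": [-0.013, 0, 0], "dr": [0, 0, 0]}, {"jaw": 1, "slide": [-0.012, 0, 0], "dr": [0, 0, 0]}, {"jaw": 1, "slide": [-0.012, 0, 0], "dr": [0, 0, 0]}, {"jaw": 1, "slide": [-0.012, 0, 0], "dr": [0, 0, 0]}, {"jaw": 1, "slide": [-0.01, 0, 0.002], "dr": [0, 0, 0]}, {"jaw": 1, "slide": [-0.01, 0, 0.002], "dr": [0, 0, 0]}, {"jaw": 1, "slide": [-0.009, 0, 0.004], "dr": [0, 0, 0]}, {"jaw": 1, "slide": [-0.009, 0, 0.004], "dr": [0, 0, 0]}, {"jaw": 1, "slide": [-0.008, 0, 0.006], "dr": [0, 0, 0]}, {"jaw": 1, "slide": [-0.008, 0, 0.006], "dr": [0, 0, 0]}]'

```text
time: 16.7
tool_pos: [515.8, 231.1, 124.3]
eef_rot: [0.698, 0.716, 0.0, 0.0]
wrist_force: [1.0, 0.9, 2.3]
grip_width: 0.2
grasp_force: 0.8
```

carry_out --steps '[{"jaw": 1, "slide": [-0.007, 0, 0.007], "dr": [0, 0, 0]}, {"jaw": 1, "slide": [-0.007, 0, 0.007], "dr": [0, 0, 0]}, {"jaw": 1, "slide": [-0.005, 0, 0.0085], "dr": [0, 0, 0]}, {"jaw": 1, "slide": [-0.005, 0, 0.0085], "dr": [0, 0, 0]}, {"jaw": 1, "slide": [-0.003, 0, 0.009], "dr": [0, 0, 0]}, {"jaw": 1, "slide": [-0.003, 0, 0.009], "dr": [0, 0, 0]}, {"jaw": 1, "slide": [-0.001, 0, 0.006], "dr": [0, 0, 0]}, {"jaw": 1, "slide": [-0.001, 0, 0.005], "dr": [0, 0, 0]}, {"jaw": 1, "slide": [-0.001, 0, 0.004], "dr": [0, 0, 0]}, {"jaw": 1, "slide": [0, 0, 0.002], "dr": [0, 0, 0]}, {"jaw": 1, "slide": [0, 0, 0], "dr": [0, 0, 0]}]'

```text
time: 17.62
tool_pos: [516.0, 199.1, 58.1]
eef_rot: [0.698, 0.716, -0.0, -0.0]
wrist_force: [-0.1, -0.9, -0.3]
grip_width: -0.5
grasp_force: 0.0
```

carry_out --steps '[{"jaw": 1, "slide": [0, 0, 0.003], "dr": [0, 0, 0]}, {"jaw": 1, "slide": [0, 0, 0.003], "dr": [0, 0, 0]}, {"jaw": 1, "slide": [0, 0, 0.002], "dr": [0, 0, 0]}, {"jaw": 1, "slide": [0, 0, 0], "dr": [0, 0, 0]}]'

```text
time: 17.95
tool_pos: [517.0, 199.3, 52.0]
eef_rot: [0.698, 0.716, 0.0, 0.0]
wrist_force: [-2.5, -0.7, 7.7]
grip_width: -0.1
grasp_force: 4.0
```

carry_out --steps '[{"jaw": 1, "slide": [0, 0, 0.002], "dr": [0, 0, 0]}, {"jaw": 1, "slide": [0, 0, 0.001], "dr": [0, 0, 0]}, {"jaw": 1, "slide": [0, 0, 0], "dr": [0, 0, 0]}]'

```text
time: 18.2
tool_pos: [517.2, 199.3, 51.8]
eef_rot: [0.698, 0.716, 0.0, 0.0]
wrist_force: [-9.4, -4.0, 25.3]
grip_width: -0.0
grasp_force: 12.9
```

carry_out --steps '[{"jaw": 1, "slide": [0, 0, -0.01], "dr": [0, 0, 0]}, {"jaw": 1, "slide": [0, 0, -0.035], "dr": [0, 0, 0]}, {"jaw": 1, "slide": [0, 0, -0.04], "dr": [0, 0, 0]}, {"jaw": 1, "slide": [0, 0, -0.04], "dr": [0, 0, 0]}, {"jaw": 1, "slide": [0, 0, -0.035], "dr": [0, 0, 0]}, {"jaw": 1, "slide": [0, 0, 0], "dr": [0, 0, 0]}, {"jaw": 1, "slide": [-0.0055, 0.033, 0], "dr": [0, 0, 0]}, {"jaw": 1, "slide": [-0.0055, 0.033, 0], "dr": [0, 0, 0]}, {"jaw": 1, "slide": [-0.0055, 0.033, 0], "dr": [0, 0, 0]}, {"jaw": 1, "slide": [-0.0055, 0.033, 0], "dr": [0, 0, 0]}, {"jaw": 1, "slide": [0, 0, 0], "dr": [0, 0, 0]}, {"jaw": 1, "slide": [0, 0, 0.025], "dr": [0, 0, 0]}, {"jaw": 1, "slide": [0, 0, 0.035], "dr": [0, 0, 0]}, {"jaw": 1, "slide": [0, 0, 0.025], "dr": [0, 0, 0]}, {"jaw": 1, "slide": [0, 0, 0], "dr": [0, 0, 0]}, {"jaw": 1, "slide": [0, 0, 0], "dr": [0, 0, 0]}]'

```text
time: 19.53
tool_pos: [646.8, 180.2, 120.3]
eef_rot: [0.698, 0.716, -0.002, -0.001]
wrist_force: [1.0, -0.7, 0.1]
grip_width: 0.2
grasp_force: 0.0
```

```bash
python3 - <<'E'
from h import *
o=robot.get_obs(); S=robot.snapshot("scene");D=robot.snapshot("side"); s=S["image"]; t=D["image"]
cs=[cam(S),cam(D)]; L=[]
for im in (s,t):
    m=cv2.inRange(cv2.cvtColor(im,cv2.COLOR_BGR2HSV),(22,120,90),(34,255,255)); k,l,st,ce=cv2.connectedComponentsWithStats(m)
    q=[(st[i].tolist(),ce[i].round(1).tolist()) for i in range(1,k) if st[i,4]>40]; print(q)
print(o["tool_pos"],[proj(c,o["tool_pos"]).round() for c in cs])
k=np.zeros((300,800,3),np.uint8)
k[:,:400]=cv2.resize(s[230:330,330:463],(400,300),interpolation=cv2.INTER_CUBIC)
k[:,400:]=cv2.resize(t[270:390,270:430],(400,300),interpolation=cv2.INTER_CUBIC)
cv2.imwrite("pics/c6.png",k)
E
```

```text
[]
[([294, 287, 8, 23, 149], [297.0, 297.2])]
[646.78400366 180.23200233 120.33196624] [array([375., 301.]), array([269., 294.])]
```

View pics/c6.png

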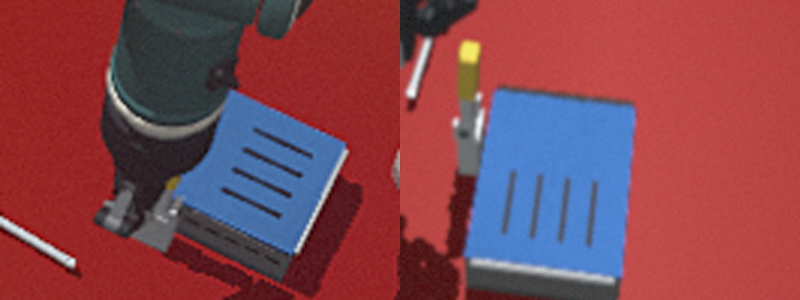

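The composite shows the lid shut level on the dock and the lever still upright, with the gripper standing on its outer side.

carry_out --steps '[{"jaw": 1, "slide": [0.002, -0.012, 0], "dr": [0, 0, 0]}, {"jaw": 1, "slide": [0, -0.012, 0], "dr": [0, 0, 0]}, {"jaw": 1, "slide": [0, -0.007, -0.001], "dr": [0, 0, 0]}, {"jaw": 1, "slide": [0, -0.006, 0], "dr": [0, 0, 0]}, {"jaw": 1, "slide": [0, -0.006, 0], "dr": [0, 0, 0]}, {"jaw": 1, "slide": [0, -0.006, 0.001], "dr": [0, 0, 0]}, {"jaw": 1, "slide": [0, -0.006, 0.001], "dr": [0, 0, 0]}, {"jaw": 1, "slide": [0, -0.006, 0.002], "dr": [0, 0, 0]}, {"jaw": 1, "slide": [0, -0.006, 0.002], "dr": [0, 0, 0]}, {"jaw": 1, "slide": [0, -0.005, 0.003], "dr": [0, 0, 0]}, {"jaw": 1, "slide": [0, -0.005, 0.003], "dr": [0, 0, 0]}]'

```text
time: 20.55
tool_pos: [571.2, 180.5, 111.2]
eef_rot: [0.698, 0.716, -0.0, -0.0]
wrist_force: [1.6, 0.2, 1.6]
grip_width: -0.0
grasp_force: 1.1
```

carry_out --steps '[{"jaw": 1, "slide": [0, -0.004, 0.004], "dr": [0, 0, 0]}, {"jaw": 1, "slide": [0, -0.004, 0.004], "dr": [0, 0, 0]}, {"jaw": 1, "slide": [0, -0.004, 0.005], "dr": [0, 0, 0]}, {"jaw": 1, "slide": [0, -0.004, 0.005], "dr": [0, 0, 0]}, {"jaw": 1, "slide": [0, -0.002, 0.005], "dr": [0, 0, 0]}, {"jaw": 1, "slide": [0, -0.002, 0.005], "dr": [0, 0, 0]}, {"jaw": 1, "slide": [0, -0.001, 0.004], "dr": [0, 0, 0]}, {"jaw": 1, "slide": [0, -0.001, 0.003], "dr": [0, 0, 0]}, {"jaw": 1, "slide": [0, 0, 0.002], "dr": [0, 0, 0]}, {"jaw": 1, "slide": [0, 0, 0], "dr": [0, 0, 0]}]'

```text
time: 21.38
tool_pos: [549.5, 179.8, 73.9]
eef_rot: [0.698, 0.716, -0.001, -0.0]
wrist_force: [0.0, 0.3, -0.0]
grip_width: -0.1
grasp_force: 0.0
```

carry_out --steps '[{"jaw": 1, "slide": [0, 0, 0.003], "dr": [0, 0, 0]}, {"jaw": 1, "slide": [0, 0, 0.002], "dr": [0, 0, 0]}, {"jaw": 1, "slide": [0, 0, 0.001], "dr": [0, 0, 0]}, {"jaw": 1, "slide": [0, 0, 0], "dr": [0, 0, 0]}]'

```text
time: 21.72
tool_pos: [550.1, 180.0, 69.0]
eef_rot: [0.698, 0.716, 0.0, -0.0]
wrist_force: [-1.4, 0.1, 3.3]
grip_width: -0.0
grasp_force: 1.9
```

carry_out --steps '[{"jaw": 1, "slide": [0, 0, 0.001], "dr": [0, 0, 0]}, {"jaw": 1, "slide": [0, 0, 0.001], "dr": [0, 0, 0]}, {"jaw": 1, "slide": [0, 0, 0], "dr": [0, 0, 0]}]'

```text
time: 21.97
tool_pos: [550.2, 180.1, 68.8]
eef_rot: [0.698, 0.716, 0.0, -0.0]
wrist_force: [-6.6, -0.6, 14.5]
grip_width: 0.2
grasp_force: 7.2
```

Hard stop reached at 69 mm. I'll retract well clear and check.

carry_out --steps '[{"jaw": 1, "slide": [0, 0, -0.01], "dr": [0, 0, 0]}, {"jaw": 1, "slide": [0, 0, -0.03], "dr": [0, 0, 0]}, {"jaw": 1, "slide": [0, 0, -0.04], "dr": [0, 0, 0]}, {"jaw": 1, "slide": [0, 0, -0.04], "dr": [0, 0, 0]}, {"jaw": 1, "slide": [0, 0, -0.04], "dr": [0, 0, 0]}, {"jaw": 1, "slide": [-0.035, 0, 0], "dr": [0, 0, 0]}, {"jaw": 1, "slide": [-0.035, 0, 0], "dr": [0, 0, 0]}, {"jaw": 1, "slide": [-0.035, 0, 0], "dr": [0, 0, 0]}, {"jaw": 1, "slide": [-0.035, 0, 0], "dr": [0, 0, 0]}, {"jaw": 1, "slide": [-0.03, 0, 0], "dr": [0, 0, 0]}, {"jaw": 1, "slide": [0, 0, 0], "dr": [0, 0, 0]}, {"jaw": 1, "slide": [0, 0, 0], "dr": [0, 0, 0]}]'

```text
time: 22.97
tool_pos: [554.6, 8.5, 226.8]
eef_rot: [0.699, 0.715, 0.0, 0.0]
wrist_force: [0.6, 0.9, -0.0]
grip_width: 0.4
grasp_force: 0.0
```

```bash
python3 - <<'E'
from h import *
S=robot.snapshot("scene");D=robot.snapshot("side"); s=S["image"]; t=D["image"]
k=np.zeros((600,800,3),np.uint8)
k[:300,:400]=cv2.resize(s[230:330,330:463],(400,300),interpolation=cv2.INTER_CUBIC)
k[:300,400:]=cv2.resize(t[270:390,270:430],(400,300),interpolation=cv2.INTER_CUBIC)
k[300:,:400]=cv2.resize(s,(400,300)); k[300:,400:]=cv2.resize(t,(400,300))
cv2.imwrite("pics/c7.png",k)
E
```

```text
(no output)
```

View pics/c7.png

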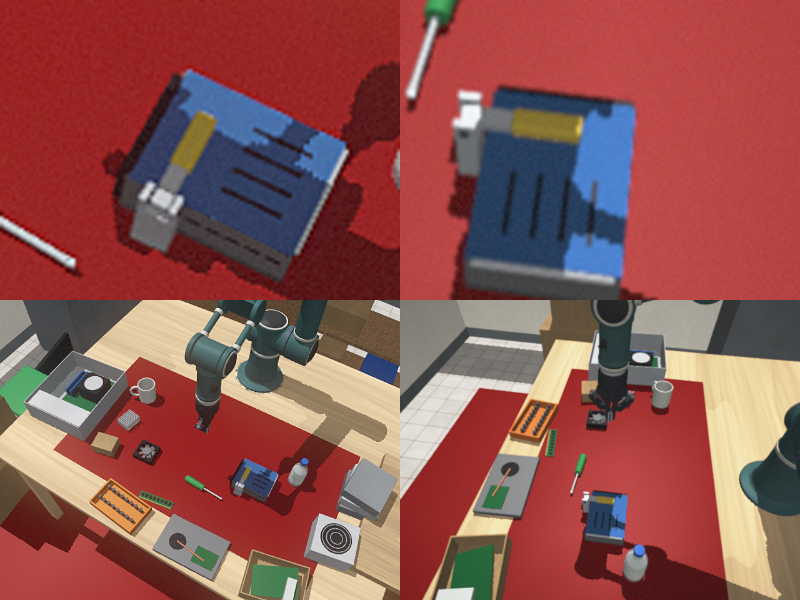

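The lid is shut, the lever lies flat across it, the arm is clear and the other objects are in place. Handing in.

```bash
python3 -c "
from bench import robot
print(robot.close_job())"
```

```text
the job is handed in; nothing more can be done
None
```

The job is handed in: the drive is in the tray with its gold end inward, the tray is home, the lid is shut and the clamp is down flat. Nothing else on the bench looked moved in the last pictures, but the judge gave no verdict back.

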